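Feed the block to the guarded marking press and hold its lever down

ROBOT

A 7-joint arm with a two-finger parallel gripper is mounted at the origin on the work surface; the furniture and walls round the work are solid. World frame = base frame: x ahead of the robot, y to its left, z up, the work surface at z = 0. Lengths are in m, angles in rad, forces in N, time in s.
With the tool pointing down it reaches from about 0.425 to 1.025 m from the base axis. Payload 9.4 kg.
Tool frame: the origin (TCP) lies midway between the tips of the shut fingers; the grasp point (between the pads) lies grasp_offset behind it (grasp_offset is the distance from the TCP to the grasp point, in m); z points along the fingers, y is the line along which they close (so a half turn about z gives the same grasp; the last joint's range is limited). The gripper opens to 85 mm and grips with 20 to 120 N. Pads are 22 mm wide; open, the fingers measure 114 mm over their backs; the gripper's body (76 mm by 85 mm) begins 54 mm behind the grasp point. The pads swing forward as they close: fully open they stand 13 mm farther back than shut.
Start: joints at [1.214, 0.599, -0.003, 1.599, 0.002, 0.943, -0.08], TCP at [0.2, -0.697, 0.231] pointing down, gripper open.
Joint ranges: [-2.57, 2.57], [-0.35, 1.97], [-1.29, 1.29], [0.11, 2.56], [-1.05, 4.19], [0.11, 1.86], [-2.63, 2.63]. Speed limits (rad/s): [2.22, 2.22, 3.01, 3.01, 3.14, 3.14, 3.14].

INTERFACE

Orientations are given as [roll, pitch, yaw] about the fixed x, y, z axes, in that order (R = Rz(yaw) Ry(pitch) Rx(roll)).
In Python, from rig import * gives the robot as it stands. The module is installed in compiled form; this text tells all that it offers.
- The arm moves only by the shell command python3 -m creep 'ROWS' [OPENING]. ROWS is JSON, a list that holds one entry, the list of rows, each a list of 4 numbers: the shift along the tool's x, y, z in m, then the turn about the tool's z in rad. A call has 1 to 12 rows; each row is the pose to reach, as a shift and turn from the pose commanded when the call began, along the tool's axes at that moment; what a row does not reach only later rows make up. A row lasts 1/8 s, in which the tool goes at most 62.5 mm and 10.7 degrees, less where a joint would pass 70% of its speed; a pose out of reach is approached as far as the arm can. A call with a gripper value outside its range is refused whole. OPENING is the finger opening in m, from 0 to 0.0854, set as the call begins (- or left out, the last holds). The fingers move at their own pace and stop on an object; the grip force is fixed at half the most. Time passes only in rows, so rows that repeat a pose let the fingers close. It gives the time, the measured TCP pose, the force, the opening and the grip force at its end, in the units of the state.
- sense(): the state, without advancing time (a new reading comes with each control period).
- get_image(name): name is "scene" or "top"; returns the picture (480x640x3 uint8, blue, green, red); there is no depth.
- camera_model(name): a dict with "K" (3x3 intrinsics, pixels), "R" (3x3) and "t" (3): a world point X has camera coordinates R X + t. Camera axes: x right, y down, z forward; pixel columns grow to the right and rows downward; lengths in m; the calibration is good to about 2 mm. A picture is of the moment at which its call begins. camera_model takes no time and is no camera call.
- close_job(): hands the job in; it is judged then, once.
Trained networks look in the newest picture that a camera, given by its name, has taken for a name from the list of things; names that differ only in an ending like _2 or _b are one class to them, and where a whole thing is asked for, a point or a joint stands for the part that bears it (a point fixed in the world has none). Each returns a list of dicts, best first, with "p" (0 to 1); they miss things now and then, are a little off and sometimes report something else, mostly with a low value. They report only what shows in the picture. A call takes as long as a camera call. They do not tell look-alikes from the thing itself.
- boxes_of(name, camera): "location" ([column, row] in pixels, amid what is visible of it).
- trace(name, camera): "pixels" (480x640 bool, what is visible of it) and "location" ([column, row] in pixels, amid what is visible of it).
- mark_of(name, camera): "location" ([column, row] in pixels: a listed point, or the origin of a listed thing).
The state is a dict: "time_s": time; "joint_pos": joint angles; "joint_vel": joint speeds; "joint_torque": joint torques, N m; "ee_pos": TCP position; "tool_rot": TCP orientation; "force": force on the tool from outside, world axes, zero at the start; "torque": the same for the moment, N m; "width": opening from 0.0 (shut) to 1.0 (fully open); "grip_force": force on a finger pad.
Only numpy, scipy, OpenCV 4.12 (cv2) and the standard library are available. Lean on these libraries where they do the work, as an engineer would, in place of code of your own. Each camera call takes 0.05 s, during which the arm holds its last target. There are 200 camera calls.

TASK

With the fingertips, push the wooden block by its outer end along the guide channel until its other end is fully home against the press's end stop; do not grip, lift or tip it. Then reach down through the window of the yellow guard and press the red lever pad all the way down, never touching the guard and leaving the jar, pliers, tin and spanner alone. Finish while still holding the lever fully down with the fingertips.

Things in the scene. Friction and masses are not known exactly. Their poses are not given: they have to be found in the camera images.
- press: Fixed grey marking press. Origin: on the table straight below the window; +y out along the feed channel, +x to the lever's hinge column (120 mm high, x 93 to 119 mm). Bed 12 mm thick, y -85 to 295 mm; x -55 to 55, under the guard -85 to 130. Rails 22 mm above the bed, 72 mm apart inside, up to y=140. Face of the end stop at y=-55, 30 mm above the bed.
- guard: Fixed yellow guard over the press (must not be touched), same origin and axes as the press. Flat top frame 150 x 150 mm, 6 mm thick, upper face 130 mm above the table, with a square window 80 x 80 mm centred on the origin; four 12 mm legs at its corners and thin bars on two sides.
- guard_window (a point): Centre of the guard's square 80 x 80 mm window, at the upper face of the frame, 130 mm above the table; axes parallel to the press's.
- lever (a joint): Hinge of the sprung lever, rad: 0 = up at rest, 0.18 = fully down at its stop; grows as the pad is pressed down. The pad goes down about 18 mm in all; it takes about 2 N to start and 5 N to hold fully down, and springs up when released.
- lever_pad (a point): Centre of the upper face of the lever's red pad, 44 x 44 mm, under the middle of the window; at rest 15 mm below the guard's upper face (115 mm above the table), fully down 33 mm below it. The hinge is 100 mm away, towards the press's +x.
- block: Loose wooden block 66 x 215 x 42 mm (x, y, z), about 0.35 kg, on the bed between the rails. Origin: centre of its underside; y along its length, outwards along the channel. It is home when its inner end (y=-107.5 mm) meets the end stop: its origin is then at y=+52.5 mm in the press's frame. It starts 85 to 110 mm short of that.
- block_end (a point): Centre of the block's outer end face, 66 mm wide and 42 mm high, 21 mm above the bed; the face to push on, looking along the press's +y. With the block home it is at y=+160 mm in the press's frame.
- jar: Bystander: jar of nuts, 60 mm across, 89 mm high, standing beside the guard on the side away from the channel. Origin: centre of its underside.
- pliers: Bystander: pliers with red handles, 52 x 165 x 15 mm, lying beside the channel. Origin: centre of its underside, y along its length.
- tin: Bystander: round flat tin, 76 mm across, 16 mm high, on the robot's side of the channel. Origin: centre of its underside.
- spanner: Bystander: open and ring spanner, 43 x 165 x 8 mm, lying behind the hinge column. Origin: centre of its underside, y along its length.
Mind the look-alikes: they are no part of the job. Several things have the shape of the block; the one meant has the colours described above.

How it is judged:
On the way, in this order (a step that is already met when the one before it is completed fails the run):
1. the block is pushed home against the end stop, the lever still up (y of block in the frame of press below 0.0565 m and value of joint lever below 0.05 rad), for 0.2 s.
2. the lever is pressed fully down with the block home (y of block in the frame of press below 0.0565 m and value of joint lever above 0.155 rad and contact force between the fingers and lever above 1 N), for 0.4 s.
At the end, for the whole second after the job is handed in: The lever is held down by the fingers (joint above 0.155 of 0.18 rad, more than 1 N between fingers and lever), and the block lies flat on the bed within 4 mm of the end stop, at rest (all of step 2 and z of block in the frame of press below 0.018 m and linear speed of block below 0.02 m/s); the arm keeps its last pose, push and grip.
It fails at once if the robot touches the yellow guard (contact force between any of the fingers, the arm and guard above 0.5 N).
It fails at once if the lever is pressed before the block is home (value of joint lever above 0.06 rad and y of block in the frame of press above 0.0585 m).
It fails at once if the block is lifted or tipped (z of block in the frame of press above 0.022 m or angle between block's own z axis and vertical above 0.12 rad).
It fails at once if the block is gripped instead of pushed on its end (fingers touch it with the grasp point well inside its length) (contact force between the fingers and block above 0.5 N and y of the grasp point in the frame of block below 0.085 m).
It fails at once if the jar, pliers, tin or spanner is moved (distance of any of jar, pliers, tin, spanner from where it was at the start of the episode above 0.015 m).
It also fails if it takes over 48 s, if anything falls off the work surface, if the arm or the gripper's body presses on something with over 40 N, if the wrist force passes 120 N, or if a joint passes its speed limit or range.

## Working session

There is one attempt and no reset: what is moved stays moved. The work goes in short steps, Python scripts to look and compute and a shell command to move; the robot and the scene stay as the last step left them, time stands still between calls to the robot, and variables do not carry over. Pictures are saved under pics/ and viewed, at most 10 in all, crops included, and the job is handed in when it is done.

```bash
mkdir -p pics
cat > h.py <<'E'
from rig import *
import numpy as np, cv2
def ray(cam,px):
    m=camera_model(cam);K,R,t=[np.array(m[k],float) for k in "KRt"]
    d=R.T@np.linalg.inv(K)@np.array([px[0],px[1],1.]);return -R.T@t,d
def at_z(cam,px,z):
    c,d=ray(cam,px);return c+d*(z-c[2])/d[2]
def proj(cam,X):
    m=camera_model(cam);K,R,t=[np.array(m[k],float) for k in "KRt"]
    p=K@(R@np.array(X,float)+t);return p[:2]/p[2]
def tri(p1,p2):
    (a,u),(b,v)=ray("scene",p1),ray("top",p2)
    s=np.linalg.lstsq(np.c_[u,-v],b-a,rcond=None)[0]
    return (a+u*s[0]+b+v*s[1])/2, np.linalg.norm(a+u*s[0]-b-v*s[1])
E
python3 - <<'E'
from h import *
np.set_printoptions(precision=4,suppress=True)
for c in("scene","top"):
    cv2.imwrite(f"pics/{c}0.png",get_image(c))
    for n in("press","guard","guard_window","lever_pad","block","block_end","jar","pliers","tin","spanner"):
        print(c,n,[(np.round(d["location"],1).tolist(),round(d["p"],2)) for d in mark_of(n,c)][:4])
s=sense();print(s)
E
```

```text
scene press [([353.9, 245.4], 0.83)]
scene guard [([351.4, 246.9], 0.64)]
scene guard_window [([354.2, 203.9], 0.94)]
scene lever_pad [([356.9, 210.1], 0.78)]
scene block [([214.4, 336.3], 0.95), ([356.9, 384.8], 0.83), ([325.7, 277.3], 0.59), ([460.3, 265.4], 0.58)]
scene block_end [([301.9, 294.4], 0.98), ([507.3, 266.9], 0.89), ([393.9, 346.3], 0.56)]
scene jar [([387.2, 218.5], 0.8)]
scene pliers [([265.6, 270.9], 0.73)]
scene tin [([386.4, 287.1], 0.58), ([354.7, 244.0], 0.48)]
scene spanner [([352.2, 245.4], 0.74), ([299.0, 232.9], 0.61), ([353.5, 244.6], 0.2)]
top press [([359.1, 211.7], 0.78)]
top guard [([359.1, 213.4], 0.96), ([367.9, 212.1], 0.55)]
top guard_window [([253.8, 234.0], 0.46)]
top lever_pad [([369.6, 206.8], 0.56)]
top block [([298.9, 228.2], 0.97), ([184.5, 204.4], 0.96), ([398.3, 313.3], 0.84), ([211.0, 327.6], 0.8)]
top block_end [([149.9, 178.5], 0.93), ([255.2, 233.4], 0.91), ([256.1, 333.3], 0.76), ([415.0, 356.0], 0.73)]
top jar [([421.0, 210.4], 0.7)]
top pliers [([278.1, 176.6], 0.61)]
top tin [([322.9, 274.0], 0.68)]
top spanner [([351.2, 151.9], 0.83)]
{'time_s': 1.1, 'joint_pos': array([ 1.2143,  0.5993, -0.0025,  1.5994,  0.0018,  0.9429, -0.0798]), 'joint_vel': array([ 0.0005,  0.0003, -0.0009, -0.0019, -0.001 , -0.0012,  0.0003]), 'joint_torque': array([ -0.0004, -77.6236,   1.5635, -25.8386,   0.0124,   0.002 ,
        -0.    ]), 'ee_pos': array([ 0.2002, -0.6968,  0.2313]), 'tool_rot': array([3.1416, 0.0001, 0.2798]), 'force': array([ 0.4488,  0.9493, -0.3732]), 'torque': array([-0.0075, -0.0292,  0.0077]), 'grip_force': 0.0, 'width': 1.003052327979498}
```

View pics/scene0.png

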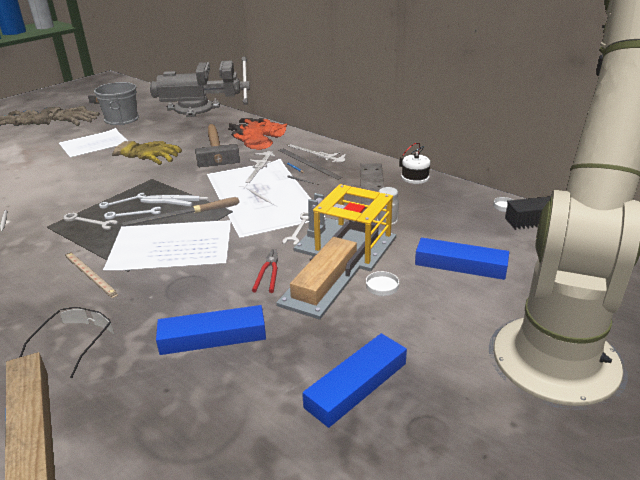

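View pics/top0.png

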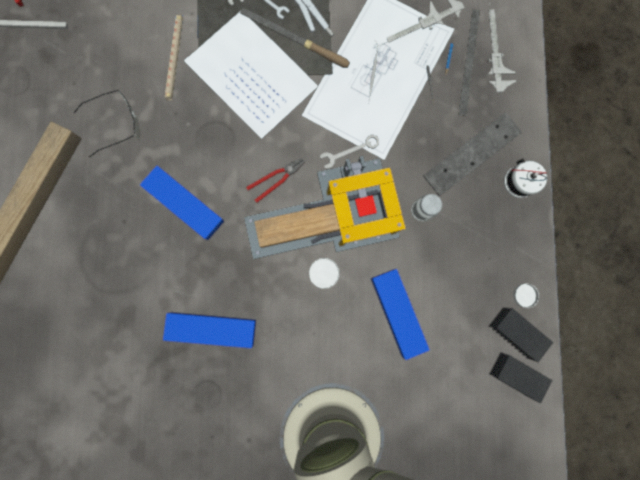

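Run:
```python
from h import *
np.set_printoptions(precision=4,suppress=True)
print("press",tri((353.9,245.4),(359.1,211.7)))
print("guard",tri((351.4,246.9),(359.1,213.4)))
print("lever pad",tri((356.9,210.1),(369.6,206.8)))
print("block",tri((325.7,277.3),(298.9,228.2)))
print("end",tri((301.9,294.4),(255.2,233.4)))
print("jar",tri((387.2,218.5),(421,210.4)))
print("pliers",tri((265.6,270.9),(278.1,176.6)))
print("tin",tri((386.4,287.1),(322.9,274)))
print("spanner",tri((299,232.9),(351.2,151.9)))
print("window scene z.13",at_z("scene",(354.2,203.9),.13))
```

```text
press (array([ 0.5622, -0.0716,  0.0014]), np.float64(0.004709547449211724))
guard (array([ 0.5623, -0.0693, -0.0025]), np.float64(0.005087855198963207))
lever pad (array([ 0.5595, -0.0828,  0.1017]), np.float64(0.0009642011170809901))
block (array([0.5187, 0.087 , 0.0101]), np.float64(0.0016788658314027803))
end (array([0.4992, 0.1942, 0.0345]), np.float64(0.0039814165946814774))
jar (array([ 0.5686, -0.233 ,  0.0049]), np.float64(0.00045742430802923613))
pliers (array([ 0.6583,  0.1447, -0.0017]), np.float64(0.0067795113443992585))
tin (array([ 0.3974,  0.0211, -0.0002]), np.float64(0.009415737446914499))
spanner (array([ 0.731 , -0.0511, -0.016 ]), np.float64(0.0031162062727277933))
window scene z.13 [ 0.5527 -0.0637  0.13  ]
```

The scene view shows the wooden block in the grey channel at (325,270), which is (297,226) in top. The guard is at (353,205) and (367,205), the red pad at (356,209) and (366,205). The look-alikes are blue blocks at top (181,203), (210,330) and (400,313), plus a wooden beam at (30,190). Only the wooden piece between the rails fits the description. I'll fit the press pose and confirm it in a crop.

```bash
cat > fit.py <<'E'
from h import *
from scipy.optimize import minimize
def P(pose,pts):
    x,y,a=pose;c,s=np.cos(a),np.sin(a);p=np.array(pts,float)
    return np.c_[x+c*p[:,0]-s*p[:,1],y+s*p[:,0]+c*p[:,1],p[:,2]]
def pr(cam,pose,pts): return np.array([proj(cam,X) for X in P(pose,pts)])
sq=lambda h,z:[(-h,-h,z),(h,-h,z),(h,h,z),(-h,h,z)]
def frame_mask(cam,pose,k=4):
    m=np.zeros((480*k,640*k),np.uint8)
    for h,v in((.075,255),(.04,0)): cv2.fillPoly(m,[np.round(pr(cam,pose,sq(h,.13))*k+k/2).astype(int)],v)
    return cv2.resize(m,(640,480),interpolation=cv2.INTER_AREA)/255.
E
python3 - <<'E'
from fit import *
np.set_printoptions(precision=4,suppress=True)
Y={}
for c in("scene","top"):
    im=cv2.imread(f"pics/{c}0.png");h=cv2.cvtColor(im,cv2.COLOR_BGR2HSV)
    m=cv2.inRange(h,(20,150,190 if c=="scene" else 150),(35,255,255))/255.
    m[:,:300]=0;m[:160]=0;Y[c]=m;print(c,m.sum())
def cost(p,cams):
    return sum(((frame_mask(c,p)-Y[c])**2).sum() for c in cams)
for cams in(("top",),("scene",),("scene","top")):
    r=minimize(cost,(.556,-.075,.233),args=(cams,),method="Nelder-Mead",options=dict(initial_simplex=[(.556,-.075,.233),(.566,-.075,.233),(.556,-.065,.233),(.556,-.075,.28)],xatol=1e-4,fatol=.1))
    print(cams,r.x,r.fun)
p=r.x
# block end pos in press frame
e=np.array([.4992,.1942])-p[:2];c,s=np.cos(p[2]),np.sin(p[2]);print("end in press",c*e[0]+s*e[1],-s*e[0]+c*e[1])
im=cv2.imread("pics/top0.png");k=4;x0,y0=240,140
im=cv2.resize(im[y0:y0+130,x0:x0+190],None,fx=k,fy=k,interpolation=cv2.INTER_CUBIC)
def draw(pts,col): cv2.polylines(im,[np.round((pr("top",p,pts)-(x0,y0)+.5)*k).astype(int)],True,col,1)
draw(sq(.075,.13),(255,0,0));draw(sq(.04,.13),(255,0,0));draw(sq(.022,.115),(0,255,0))
draw([(-.055,-.085,.012),(.055,-.085,.012),(.055,.295,.012),(-.055,.295,.012)],(255,255,0))
draw([(-.033,.16,.054),(.033,.16,.054),(.033,.255,.054),(-.033,.255,.054)],(255,0,255))
cv2.imwrite("pics/crop1.png",im)
E
```

```text
scene 1489.0
top 2794.0
('top',) [ 0.5602 -0.0707  0.2362] 114.96793540945791
('scene',) [ 0.5598 -0.0688  0.2367] 238.51650903498654
('scene', 'top') [ 0.56   -0.0703  0.2304] 384.640399846213
end in press 0.0012518851874855352 0.2714331698177824
```

View pics/crop1.png

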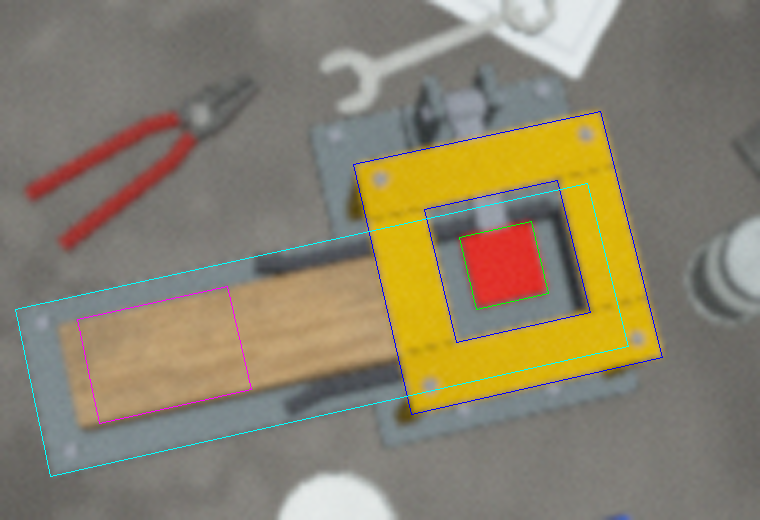

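The overlay matches: the frame, window, pad and bed edges all agree with the fit, giving the press at (0.560, -0.0705) with yaw 0.235. The wooden block between the rails is the one meant. Its outer end is at crop (70,375), so y is about 0.266. Next I move round above the channel's outer end with the fingers shut.

```bash
python3 -m creep '[[[0.03,-0.02,-0.01,-0.1],[0.08,-0.055,-0.02,-0.26],[0.13,-0.09,-0.03,-0.42],[0.18,-0.13,-0.04,-0.58],[0.23,-0.17,-0.04,-0.74],[0.28,-0.21,-0.04,-0.9],[0.33,-0.25,-0.04,-1.06],[0.38,-0.29,-0.04,-1.22],[0.41,-0.34,-0.04,-1.38],[0.43,-0.39,-0.04,-1.526],[0.445,-0.44,-0.04,-1.526],[0.46,-0.49,-0.04,-1.526]]]' 0; python3 -c "
from rig import *
print(sense())"
```

```text
time_s: 2.6
ee_pos: [0.507, -0.0972, 0.2714]
tool_rot: [3.141, 0.0, 1.806]
force: [0.2, 0.3, -0.1]
width: 0.003
grip_force: 0.0
{'time_s': 2.6, 'joint_pos': array([ 0.4789778 ,  0.34021725, -0.52265682,  2.00356101,  0.22324133,
        0.85239169,  0.068193  ]), 'joint_vel': array([-0.67829995, -0.10540868, -0.11499305,  0.18021901, -0.00405295,
       -0.07096167, -0.80792842]), 'joint_torque': array([ 6.22678444e+00, -5.14250135e+01, -3.39011729e+00, -2.29333824e+01,
        1.65017880e-02,  2.98299445e-01,  1.40318982e+00]), 'ee_pos': array([ 0.50698264, -0.09718733,  0.27144872]), 'tool_rot': array([3.14113595e+00, 2.06929928e-04, 1.80576628e+00]), 'force': array([ 0.23114313,  0.34045292, -0.11502503]), 'torque': array([ 0.01496434, -0.01112499,  0.01316881]), 'grip_force': 0.0, 'width': 0.0031297267734868074}
```

```bash
python3 -m creep '[[[0.055,0.01,0,0],[0.11,0.02,0,0],[0.165,0.03,0,0],[0.22,0.04,0,0],[0.275,0.05,0,0],[0.31,0.058,0.02,0],[0.327,0.058,0.06,0],[0.327,0.058,0.11,0],[0.327,0.058,0.16,0],[0.327,0.058,0.205,0],[0.327,0.058,0.237,0],[0.327,0.058,0.237,0]]]' 0
python3 - <<'E'
from fit import *
for c in("top","scene"): cv2.imwrite(f"pics/{c}1.png",get_image(c))
a=cv2.imread("pics/top1.png")[140:290,220:420];b=cv2.imread("pics/scene1.png")[190:340,230:430]
cv2.imwrite("pics/crop2.png",np.hstack([cv2.resize(v,(400,300),interpolation=cv2.INTER_CUBIC) for v in(a,b)]))
e=mark_of("block_end","scene"),mark_of("block_end","top")
for l in e: print([(np.round(d["location"],1).tolist(),round(d["p"],2)) for d in l])
s=sense();print(s["ee_pos"],s["tool_rot"])
E
```

```text
time_s: 4.1
ee_pos: [0.4862, 0.2324, 0.0325]
tool_rot: [-3.138, 0.001, 1.807]
force: [0.5, 0.4, 0.4]
width: 0.002
grip_force: 0.0
[([302.7, 298.3], 0.92), ([395.0, 348.1], 0.89), ([157.3, 336.8], 0.85), ([507.1, 266.1], 0.84), ([353.7, 246.0], 0.63)]
[([147.5, 176.5], 0.86), ([252.7, 332.4], 0.8), ([415.2, 354.0], 0.62)]
[0.48803348 0.23308038 0.03570625] [ 3.13950695e+00 -6.15476249e-04  1.80558000e+00]
```

View pics/crop2.png

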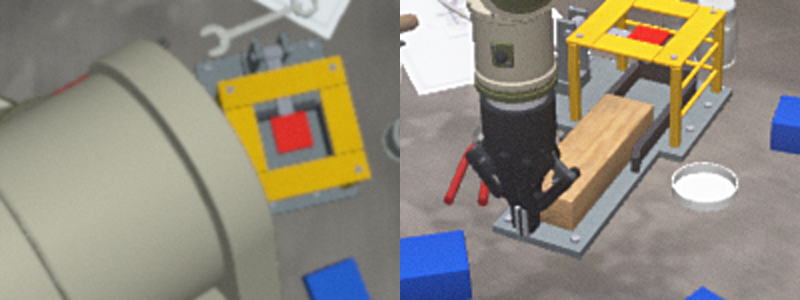

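The gripper stands at the channel's outer end, with the fingertips at crop (520,230) lined up with the block's end face. Next I push along -y.

```bash
python3 -m creep '[[[-0.015,0,0,0],[-0.028,0,0,0],[-0.038,0,0,0],[-0.048,0,0,0],[-0.058,0,0,0],[-0.068,0,0,0],[-0.078,0,0,0],[-0.088,0,0,0],[-0.098,0,0,0],[-0.108,0,0,0],[-0.118,0,0,0],[-0.123,0,0,0]]]' 0
```

```text
time_s: 5.8
ee_pos: [0.5163, 0.1134, 0.0346]
tool_rot: [3.14, -0.001, 1.806]
force: [-1.7, 5.0, 5.5]
width: 0.001
grip_force: 2.7
```

```bash
python3 -m creep '[[[-0.004,0,0,0],[-0.008,0,0,0],[-0.011,0,0,0],[-0.014,0,0,0]]]' 0
```

```text
time_s: 6.3
ee_pos: [0.5194, 0.1004, 0.0346]
tool_rot: [3.14, -0.002, 1.807]
force: [-1.0, 6.4, 5.1]
width: 0.005
grip_force: 2.9
```

```bash
python3 -m creep '[[[-0.002,0,0,0],[-0.004,0,0,0],[-0.004,0,0,0]]]' 0
```

```text
time_s: 6.68
ee_pos: [0.5203, 0.0962, 0.0345]
tool_rot: [3.14, -0.001, 1.806]
force: [-0.8, 4.2, 3.8]
width: 0.001
grip_force: 2.5
```

```bash
python3 -m creep '[[[-0.002,0,0,0],[-0.003,0,0,0],[-0.003,0,0,0]]]' 0
```

```text
time_s: 7.05
ee_pos: [0.5206, 0.0952, 0.0346]
tool_rot: [3.14, -0.003, 1.808]
force: [-4.3, 11.4, 4.9]
width: -0.002
grip_force: 5.5
```

```bash
python3 -m creep '[[[-0.002,0,0,0],[-0.004,0,0,0],[-0.004,0,0,0],[-0.004,0,0,0]]]' 0
```

```text
time_s: 7.55
ee_pos: [0.5211, 0.0952, 0.0346]
tool_rot: [3.138, -0.008, 1.812]
force: [-7.3, 20.6, 3.6]
width: -0.001
grip_force: 11.2
```

The block is firmly home: the tip stalls at py = 0.170 with 22 N. I back off, rise and check.

```bash
python3 -m creep '[[[0.015,0,0,0],[0.035,0,0,0],[0.05,0,-0.02,0],[0.05,0,-0.07,0],[0.05,0,-0.12,0],[0.05,0,-0.17,0],[0.05,0,-0.195,0],[0.05,0,-0.195,0]]]' 0
python3 - <<'E'
from fit import *
im=get_image("scene");p=(.560,-.0705,.235)
x0,y0,k=270,170,4
im=cv2.resize(im[y0:y0+150,x0:x0+150],None,fx=k,fy=k,interpolation=cv2.INTER_CUBIC)
for pts,col in(([(-.033,.16,.012),(.033,.16,.012),(.033,.16,.054),(-.033,.16,.054)],(255,0,255)),(sq(.04,.13),(255,0,0))):
    cv2.polylines(im,[np.round((pr("scene",p,pts)-(x0,y0)+.5)*k).astype(int)],True,col,1)
cv2.imwrite("pics/crop3.png",im)
E
```

```text
time_s: 8.55
ee_pos: [0.5108, 0.1365, 0.2308]
tool_rot: [3.139, 0.001, 1.804]
force: [0.4, -0.3, -0.4]
width: -0.001
grip_force: 0.0
```

View pics/crop3.png

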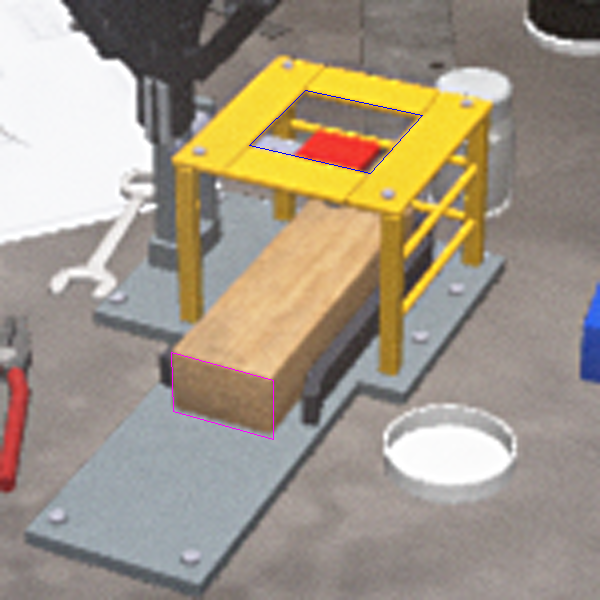

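The block's outer end face fills the predicted home outline at crop (223,395), so it is home and flat. The window outline also fits. Next I move above the window.

```bash
python3 -m creep '[[[-0.03,0,0,0],[-0.08,0,0,0],[-0.13,0,0,0],[-0.18,0,0,0],[-0.205,0,0.01,0],[-0.214,0,0.04,0],[-0.214,0,0.075,0],[-0.214,0,0.075,0],[-0.214,0,0.075,0]]]' 0
python3 - <<'E'
from fit import *
im=get_image("scene");x0,y0,k=300,130,5
cv2.imwrite("pics/crop4.png",cv2.resize(im[y0:y0+120,x0:x0+130],None,fx=k,fy=k,interpolation=cv2.INTER_CUBIC))
d=sense()["ee_pos"][:2]-(.56,-.0705);c,s=np.cos(.235),np.sin(.235);print("press xy",c*d[0]+s*d[1],-s*d[0]+c*d[1])
E
```

```text
time_s: 9.72
ee_pos: [0.5599, -0.0699, 0.1544]
tool_rot: [-3.141, -0.001, 1.807]
force: [0.0, 0.2, 1.1]
width: -0.002
grip_force: 0.0
press xy 0.0003928106222523457 0.000378848404696413
```

View pics/crop4.png

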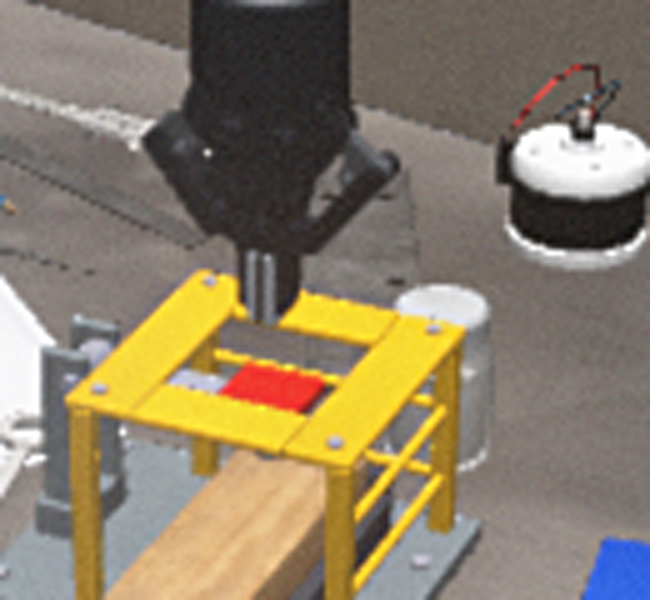

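The shut fingertips at crop (262,315) are centred over the window, with the linkage clear above. Next I go down through it.

```bash
python3 -m creep '[[[0,0,0.01,0],[0,0,0.02,0],[0,0,0.03,0],[0,0,0.036,0],[0,0,0.04,0],[0,0,0.044,0],[0,0,0.048,0],[0,0,0.05,0],[0,0,0.05,0]]]' 0
```

```text
time_s: 10.9
ee_pos: [0.5595, -0.0708, 0.1041]
tool_rot: [-3.141, 0.0, 1.806]
force: [-3.7, -0.6, 3.6]
width: -0.0
grip_force: 2.2
```

```bash
python3 -m creep '[[[0,0,0.002,0],[0,0,0.004,0],[0,0,0.006,0],[0,0,0.006,0]]]' 0
```

```text
time_s: 11.4
ee_pos: [0.5599, -0.0708, 0.0981]
tool_rot: [-3.142, -0.0, 1.806]
force: [-3.3, -0.5, 4.2]
width: 0.001
grip_force: 2.8
```

```bash
python3 -m creep '[[[0,0,0.001,0],[0,0,0.002,0],[0,0,0.003,0],[0,0,0.003,0]]]' 0
```

```text
time_s: 11.9
ee_pos: [0.5602, -0.0707, 0.0967]
tool_rot: [3.141, 0.001, 1.806]
force: [-8.6, -0.1, 22.8]
width: -0.001
grip_force: 12.0
```

The lever is at its stop: z = 0.0967 and the force jumped to 23 N. I hold and check.

```bash
python3 -m creep '[[[0,0,0,0],[0,0,0,0],[0,0,0,0],[0,0,0,0],[0,0,0,0]]]' 0
python3 - <<'E'
from fit import *
im=get_image("scene");p=(.560,-.0705,.235);x0,y0,k=270,150,4
im=cv2.resize(im[y0:y0+150,x0:x0+150],None,fx=k,fy=k,interpolation=cv2.INTER_CUBIC)
cv2.polylines(im,[np.round((pr("scene",p,[(-.033,.16,.012),(.033,.16,.012),(.033,.16,.054),(-.033,.16,.054)])-(x0,y0)+.5)*k).astype(int)],True,(255,0,255),1)
cv2.imwrite("pics/crop5.png",im)
E
```

```text
time_s: 12.52
ee_pos: [0.5602, -0.0707, 0.0968]
tool_rot: [3.14, 0.001, 1.806]
force: [-7.6, -0.7, 22.7]
width: -0.004
grip_force: 11.8
```

View pics/crop5.png

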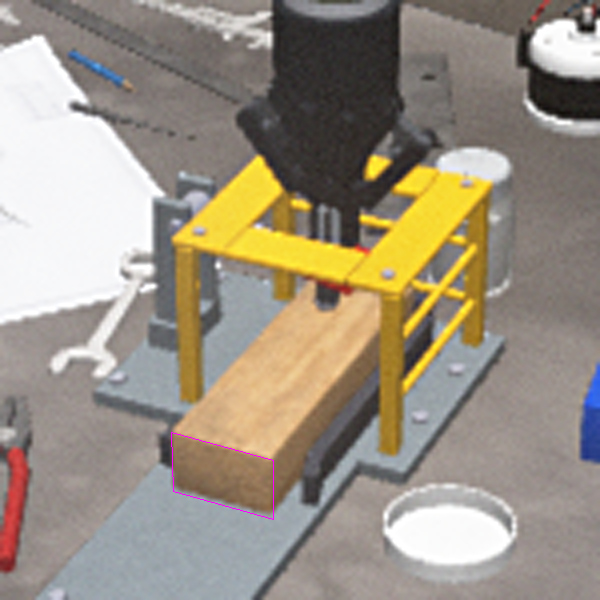

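The picture shows the fingers through the window pressing the pad down (crop (340,280)) and the block's end still on the home outline (223,475). The bystanders in view have not moved, so I hand in.

```bash
python3 -c "
from rig import *
print(close_job())"
```

```text
the job is handed in; nothing more can be done
None
```

The block is home against the end stop and the lever is held at its stop by the fingertips with about 23 N; the job was handed in at about 12.6 s, and no verdict was returned.

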